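# Index the loading shuttle to the third gap and file the sample board

### The job

A sample board stands on edge in the grey cradle that slides on the notched rail in front of the tube rack. With a fingertip against the cradle's black post, run it to the right along the rail, counting the rack's gaps, until it has clicked in opposite the third gap from the left; then push the board with your fingertips out of the cradle into that gap until it stands home against the back stop. Push gently, do not grip or lift anything, and leave the boards already filed and the other things where they are.

Things in the scene. Friction and masses are not known exactly. Their poses are not given: they have to be found in the camera images.
- rack: Rack with wooden base and its loading rail, one fixed piece. Origin on the desk, mid-width of the front face of its base board; x points into the rack, away from the robot, y left along the rail, z up. Base: x 0 to 168, y -103 to 103, top z = 20 mm. Six gaps, 20 mm clear, between seven hoops of steel tube 10 mm thick, which run along x (front uprights centred at x = 20, tops z = 95). Face of the back stop: x = 156 mm.
- gap1 (a point): Mouth of the first gap, the one farthest left (rack y = +75 mm): on the base board's top at the front of the hoops, rack x = 15 mm. The other gaps follow every 30 mm to the right (-y of the rack), so gap 3 is centred at rack y = +15 mm. Axes as the rack's.
- rail (a point): Notched steel strip in front of the rack, at its left end: rack x = -100, y = 158 mm, top z = 6 mm. It runs 261 mm along the rack's y, with a 10 mm wide notch opposite each gap and one at the parked place (rack y = 120). The aluminium guide bar of the cradle runs beside it at rack x = -57 mm. Axes as the rack's.
- cradle (a point): Middle of the sliding cradle's floor: rack x = -50 mm, z = 21.5 mm, rack y = 90 to 120 mm at the start; it slides only along the rack's y. Floor: x -47 to 47 mm from here, then a 20 mm wide lug to x = -62. Two cheeks, 15 mm apart inside, 26 mm over all, x -45 to 45 mm, tops 50.5 mm above the desk; open at both ends. Axes as the rack's.
- shuttle: The cradle with its arm and post. Origin at desk height in its middle plane: rack x = 0, and the same rack y as the cradle's floor (75 opposite gap 1, 45 at gap 2, 15 at gap 3). A spring plunger in its lug drops into the notch at each gap: it centres the cradle over the last 1 or 2 mm and lets go at about 4 N. Between notches it slides at about 1 N and stays where left.
- post (a point): Top centre of the cradle's black upright finger post: round, 18 mm thick, top 112 mm and foot 25 mm above the desk. It stands 60 mm left (+y of the rack) of the cradle's middle, at rack x = -60 mm, and travels with the cradle. Axes as the rack's.
- board_mid (a point): Centre of the olive sample board to be filed: 150 long, 12 thick, 100 mm high, about 0.25 kg, standing loose on its long edge in the cradle. Its x runs along its length into the rack, its y points up. Its near end sticks out 47 to 63 mm from the cradle's floor towards the robot. Home in a gap, its centre is at rack x = 81, z = 70 mm and its near end at rack x = 6 mm, in front of the hoops.
- board: The same sample board; origin in the middle of one of its broad faces, 6 mm (along its z) from the centre, axes as for its centre.
- filed_board: an olive sample board like the one to be filed, standing on edge in the rack (in gap 2, 4 or 5); origin in the middle of one of its broad faces; to be left alone
- filed_board2: a second such filed board (in gap 2, 4 or 5); origin in the middle of one of its broad faces; to be left alone
- filed_panel: a plywood panel 140 x 9 x 85 mm standing on edge in the rack (in gap 2, 4 or 5); origin in the middle of one of its broad faces; to be left alone
- glue_pot: white glue pot with a blue cap, 66 mm across, 111 mm high, standing left of the rack; origin in the middle of its underside; a bystander, to be left alone
- jar_aqua: small glass jar with a white lid, 55 mm across, 74 mm high, standing right of the rack; origin in the middle of its underside; a bystander, to be left alone
- jar_gold: small glass jar with a white lid, 49 mm across, 66 mm high, standing right of the rack, behind the other jar; origin in the middle of its underside; a bystander, to be left alone
- tile_dish: small round dish of cut tiles, 102 mm across, 26 mm high, on the desk to the right; origin in the middle of its underside; a bystander, to be left alone
- nippers: wheeled glass nippers with blue grips, 171 mm long, 17 mm high, lying on the desk to the right; origin in the middle of its underside; a bystander, to be left alone
- tweezers: steel tweezers, 131 mm long, 9 mm high, lying on the desk to the left; origin in the middle of its underside; a bystander, to be left alone
- tape_roll: roll of masking tape lying flat, 83 mm across, 19 mm high, on the desk to the left; origin in the middle of its underside; a bystander, to be left alone
Not all that is in view belongs to the job. Leave any red look-alike of the board alone. Of the things that look like the shuttle, take the one that is farthest from the robot's base at the start.

How it is judged:
On the way, in this order (a step that is already met when the one before it is completed fails the run):
1. the cradle stands opposite the third gap from the left (within 4 mm), with the board still in it (y of cradle in the frame of rack between 0.011 and 0.019 m and x of board_mid in the frame of rack below -0.055 m), for 0.3 s.
2. the board has been pushed home in the third gap (x of board_mid in the frame of rack between 0.072 and 0.086 m and y of board_mid in the frame of rack between 0.007 and 0.023 m and z of board_mid in the frame of rack between 0.063 and 0.077 m and angle between board_mid's own y axis and vertical below 0.2 rad and angle between the x axis of board_mid and the x axis of rack, either way round below 0.1 rad and linear speed of board below 0.01 m/s), for 0.2 s.
At the end, for the whole second after the job is handed in: The board stands on edge in the third gap from the left, its far end within 9 mm of the back stop, its middle within 8 mm of the gap's middle, upright within 0.2 rad, in line with the gap within 0.1 rad, and at rest on the rack's base (all of step 2); the robot touches nothing.
It fails at once if the board enters another gap than the third (x of board_mid in the frame of rack above -0.045 m and (y of board_mid in the frame of rack above 0.026 m or y of board_mid in the frame of rack below 0.004 m)).
It fails at once if the board is lifted (15 mm) or falls over (0.5 rad) (z of board_mid in the frame of rack above 0.087 m or angle between board_mid's own y axis and vertical above 0.5 rad).
It fails at once if the board or the cradle is gripped or shoved hard (more than 25 N on the board or 20 N on the cradle from the fingers) (contact force between the fingers and board above 25 N or contact force between the fingers and shuttle above 20 N).
It fails at once if a board already filed is disturbed (moved more than 12 mm) (distance of any of filed_board, filed_board2, filed_panel from where it was at the start of the episode above 0.012 m).
It fails at once if a bystander is disturbed (moved more than 12 mm) (distance of any of glue_pot, jar_aqua, jar_gold, tile_dish, nippers, tweezers, tape_roll from where it was at the start of the episode above 0.012 m).
It also fails if it takes over 54 s, if anything falls off the work surface, if the arm or the gripper's body presses on something with over 40 N, if the wrist force passes 120 N, or if a joint passes its speed limit or range.

### The arm

A 6-joint arm with a two-finger parallel gripper is mounted at the origin on a cart in front of the work surface, level with it; the furniture and walls round the work are solid. World frame = base frame: x ahead of the robot, y to its left, z up, the work surface at z = 0. Lengths are in m, angles in rad, forces in N, time in s.
With the tool pointing down it reaches from about 0.225 to 0.875 m from the base axis. Payload 3.4 kg.
Tool frame: the origin (TCP) lies at the very end of the fingers, on their centre line; the grasp point (between the pads) lies 19 mm behind it; z points along the fingers, x is the direction in which the jaws open and shut, and the axes are right-handed (so a half turn about z gives the same grasp; the last joint's range is limited). The gripper opens to 85 mm and grips with 20 to 120 N. Pads are 22 mm wide; open, the fingers measure 114 mm over their backs; the gripper's body (76 mm by 85 mm) begins 54 mm behind the grasp point. The pads swing forward as they close: fully open they stand 13 mm farther back than shut.
Start: joints at [-1.339, 0.276, 1.505, -0, 1.361, -0.121], TCP at [0.199, -0.54, 0.231] pointing down, gripper open.
Joint ranges: [-2.89, 2.89], [-0.75, 2.08], [0.22, 2.7], [-1.18, 4.32], [0.11, 2.71], [-2.7, 2.7]. Speed limits (rad/s): [2.57, 2.57, 3.14, 3.14, 3.14, 3.14].

### API

Orientations are given as a unit quaternion [x, y, z, w].
In Python, from rig import * gives the robot as it stands.
- The arm moves only by the tool apply_moves, never from a script. Its argument "plan" is a list of rows, each an object of numbers: "tx", "ty", "tz": the shift along the world's x, y, z in m; "roll": the turn about the world's z in degrees; "fingers": the gripper command: -1 is fully open, 1 is shut, values between are in proportion. A call has 1 to 12 rows; each row shifts and turns the commanded pose from where the row before left it; what a row does not reach is not made up. A row lasts 1/10 s, in which the tool goes at most 50 mm and 8.59 degrees, less where a joint would pass 70% of its speed; a pose out of reach is approached as far as the arm can. A call with a gripper value outside its range is refused whole. The fingers move at their own pace and stop on an object; "grip_force" is the grip in N (left out, the last holds). Time passes only in rows, so rows that do not move let the fingers close. It gives the time, the measured TCP pose, the force and the opening at its end, in the units of the state.
- read_state(): the state, without advancing time (a new reading comes with each control period).
- camera(name): name is "scene" or "top"; returns the picture (400x640x3 uint8, red, green, blue); there is no depth.
- camera_params(name): a dict with "fx", "fy", "cx", "cy" (pixels), "k1" (the pictures are not rectified: a ray, as slopes to the right and down, at radius r is drawn at 1 + k1 r^2 times it, then the intrinsics apply), "R" (3x3) and "t" (3): a world point X has camera coordinates R X + t. Camera axes: x right, y down, z forward; pixel columns grow to the right and rows downward; lengths in m; the calibration is good to about 2 mm. A picture is of the moment at which its call begins. camera_params takes no time and is no camera call.
- close_job(): hands the job in, once; it reports no verdict.
The state is a dict: "time_s": time; "q": joint angles; "joint_vel": joint speeds; "joint_efforts": joint torques, N m; "tcp_pos": TCP position; "tcp_rot": TCP orientation; "force": force on the tool from outside, world axes, zero at the start; "ft_torque": the same for the moment, N m; "opening": finger opening in m.
Only numpy, scipy, OpenCV 4.12 (cv2) and the standard library are available. Lean on these libraries where they do the work, as an engineer would, in place of code of your own. Each camera call takes 0.05 s, during which the arm holds its last target. There are 200 camera calls.

## Working session

There is one attempt and no reset: what is moved stays moved. The work goes in short steps, Python scripts to look and compute and a tool call to move; the robot and the scene stay as the last step left them, time stands still between calls to the robot, and variables do not carry over. Pictures are saved under pics/ and viewed, about 8 in all and at most 12, crops included, and the job is handed in when it is done.

Besides the shell and the picture viewer there is one more tool, called by a JSON object that holds its "api" and its "payload", one argument or row to a line. apply_moves: Moves the arm, as the interface text tells. Its arguments: {"type":"object","properties":{"plan":{"type":"array","items":{"type":"object","properties":{"tx":{"type":"number"},"ty":{"type":"number"},"tz":{"type":"number"},"roll":{"type":"number"},"fingers":{"type":"number"}}}},"grip_force":{"type":"number"}},"required":["plan"]}

```bash
mkdir -p pics
cat > h.py <<'E'
from rig import *
import numpy as np, cv2
def snap(n,f):
    im=np.array(camera(n)); cv2.imwrite('pics/'+f,im[:,:,::-1]); return im
def ray(n,u,v):
    p=camera_params(n); a=np.array([(u-p['cx'])/p['fx'],(v-p['cy'])/p['fy']]); b=a.copy()
    for _ in range(20): b=a/(1+p['k1']*(b@b))
    R=np.array(p['R']);t=np.array(p['t']); return -R.T@t, R.T@np.array([b[0],b[1],1])
def onz(n,u,v,z):
    c,d=ray(n,u,v); return c+d*(z-c[2])/d[2]
def proj(n,X):
    p=camera_params(n); c=np.array(p['R'])@X+np.array(p['t']); a=c[:2]/c[2]; a=a*(1+p['k1']*(a@a)); return np.array([a[0]*p['fx']+p['cx'],a[1]*p['fy']+p['cy']])
E
python3 - <<'E'
from h import *
for n in('scene','top'):
    snap(n,n+'0.png'); c,d=ray(n,320,200); print(n,c.round(3),d.round(3))
E
```

```text
scene [-0.365 -0.988  1.198] [ 0.542  0.576 -0.613]
top [0.428 0.042 1.241] [ 0.12   0.041 -0.992]
```

View pics/scene0.png

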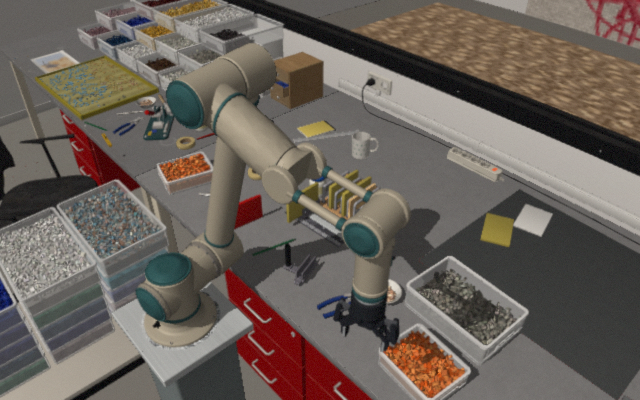

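View pics/top0.png

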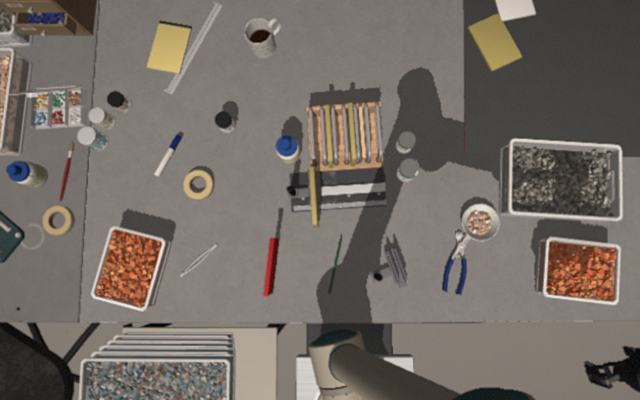

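The top view shows the rack at about (345,135). The olive board stands in the cradle at (314,195), with its post at (291,190). The two things that look like the shuttle are that one and the one at (390,262), which is nearer the base. The far one on the rail fits the description. The red look-alike is at (270,265). I'll confirm with an enlarged crop.

Run:
```python
from h import *
im=cv2.imread('pics/top0.png')[90:235,265:425]
cv2.imwrite('pics/c1.png',cv2.resize(im,None,fx=5,fy=4,interpolation=cv2.INTER_CUBIC)[:600] if 0 else cv2.resize(im,None,fx=4,fy=4,interpolation=cv2.INTER_CUBIC))
```

```text
(no output)
```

View pics/c1.png

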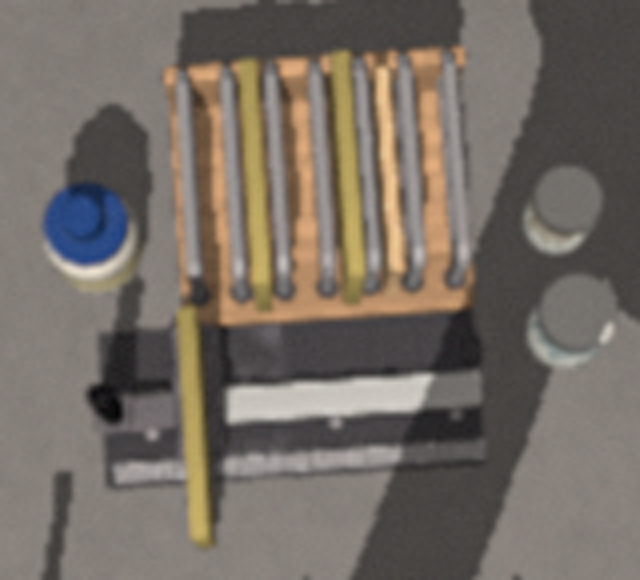

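The crop shows six gaps. Gaps 2, 4 and 5 are filled, and gap 3 is free at about (300,180). The cradle holds the olive board, with its top running from (188,305) to (202,545) and the post top at (104,402). This is the far shuttle.

Run:
```python
from h import *
f=lambda u,v,z: onz('top',265+u/4,90+v/4,z)
P={'FL':(190,325,.02),'FR':(475,309,.02),'BL':(165,72,.02),'BR':(466,50,.02),'hoopL':(201,290,.08),'hoopR':(456,278,.08),'post':(104,402,.112),'bfar':(188,306,.1215),'bnear':(202,545,.1215),'railL':(108,484,.006),'railR':(485,460,.006)}
W={k:f(*a) for k,a in P.items()}
for k in W: print(k,W[k].round(4))
for a,b in(('FR','FL'),('railR','railL'),('hoopR','hoopL')):
    d=W[b]-W[a]; print(a,np.hypot(*d[:2]).round(4),np.degrees(np.arctan2(-d[0],d[1])).round(2))
d=W['bfar']-W['bnear'];print(np.hypot(*d[:2]),np.degrees(np.arctan2(d[1],d[0])))
yaw=np.arctan2(-(W['railR']-W['railL'])[0]*-1, (W['railL']-W['railR'])[1]); yaw=np.arctan2(-(W['railL']-W['railR'])[0],(W['railL']-W['railR'])[1])
o=(W['FL']+W['FR'])/2; c,s=np.cos(yaw),np.sin(yaw); R=np.array([[c,-s],[s,c]])
print('o',o,np.degrees(yaw))
for k in W: print(k,(R.T@(W[k]-o)[:2]).round(4))
```

```text
FL [0.6567 0.1129 0.02  ]
FR [ 0.6665 -0.0868  0.02  ]
BL [0.8406 0.131  0.02  ]
BR [ 0.8546 -0.0842  0.02  ]
hoopL [0.6691 0.1021 0.08  ]
hoopR [ 0.6759 -0.0683  0.08  ]
post [0.5894 0.1632 0.112 ]
bfar [0.6501 0.1083 0.1215]
bnear [0.4961 0.0994 0.1215]
railL [0.5463 0.1714 0.006 ]
railR [ 0.5616 -0.0932  0.006 ]
FR 0.2 2.82
railR 0.265 3.3
hoopR 0.1705 2.28
0.15424925565935244 3.333892271035769
o [0.66157335 0.01305561 0.02      ] 3.301753321173562
FL [0.0008 0.1   ]
FR [-0.0008 -0.1   ]
BL [0.1855 0.1074]
BR [ 0.1871 -0.1082]
hoopL [0.0127 0.0885]
hoopR [ 0.0096 -0.082 ]
post [-0.0634  0.154 ]
bfar [-0.006   0.0958]
bnear [-0.1602  0.0957]
railL [-0.1059  0.1647]
railR [-0.1059 -0.1004]
```

Run:
```python
from h import *
from scipy.spatial.transform import Rotation as Ro
s=read_state(); print(s['time_s'],s['tcp_pos'],s['force'],s['opening']); print(Ro.from_quat(s['tcp_rot']).as_matrix().round(3))
print(onz('top',287,143,.111))
```

```text
0.1 [ 0.19855212 -0.53911297  0.2305045 ] [-0.33637786  0.36688038  0.13232253] 0.0854836638547916
[[ 0.346 -0.938 -0.   ]
 [-0.938 -0.346  0.002]
 [-0.002 -0.    -1.   ]]
[0.71537719 0.17462047 0.111     ]
```

{"api": "apply_moves", "payload": {
  "plan": [
    {"tx":0.02,"ty":0.04,"roll":-2,"fingers":1},
    {"tx":0.02,"ty":0.04,"roll":-2,"fingers":1},
    {"tx":0.02,"ty":0.04,"roll":-2,"fingers":1},
    {"tx":0.02,"ty":0.04,"roll":-2,"fingers":1},
    {"tx":0.02,"ty":0.04,"roll":-2,"fingers":1},
    {"tx":0.02,"ty":0.04,"roll":-2,"fingers":1},
    {"tx":0.02,"ty":0.04,"roll":-2,"fingers":1},
    {"tx":0.02,"ty":0.04,"roll":-2,"fingers":1},
    {"tx":0.02,"ty":0.04,"roll":-1,"fingers":1},
    {"tx":0.02,"ty":0.04,"fingers":1}
  ],
  "grip_force": 20
}}

```text
$.plan[0]: bad value
```

{"api": "apply_moves", "payload": {
  "plan": [
    {"tx":0.02,"ty":0.04,"tz":0.0,"roll":-2.0,"fingers":1.0},
    {"tx":0.02,"ty":0.04,"tz":0.0,"roll":-2.0,"fingers":1.0},
    {"tx":0.02,"ty":0.04,"tz":0.0,"roll":-2.0,"fingers":1.0},
    {"tx":0.02,"ty":0.04,"tz":0.0,"roll":-2.0,"fingers":1.0},
    {"tx":0.02,"ty":0.04,"tz":0.0,"roll":-2.0,"fingers":1.0},
    {"tx":0.02,"ty":0.04,"tz":0.0,"roll":-2.0,"fingers":1.0},
    {"tx":0.02,"ty":0.04,"tz":0.0,"roll":-2.0,"fingers":1.0},
    {"tx":0.02,"ty":0.04,"tz":0.0,"roll":-2.0,"fingers":1.0},
    {"tx":0.02,"ty":0.04,"tz":0.0,"roll":-1.0,"fingers":1.0}
  ],
  "grip_force": 20
}}

```text
time_s: 1.0
tcp_pos: [0.3789, -0.1778, 0.2312]
tcp_rot: [0.726, -0.688, -0.0, 0.0]
force: [0.0, -0.5, 0.7]
opening: 0.0001
```

{"api": "apply_moves", "payload": {
  "plan": [
    {"tx":0.02,"ty":0.04,"tz":0.0,"roll":0.0,"fingers":1.0},
    {"tx":0.02,"ty":0.04,"tz":0.0,"roll":0.0,"fingers":1.0},
    {"tx":0.02,"ty":0.04,"tz":0.0,"roll":0.0,"fingers":1.0},
    {"tx":0.02,"ty":0.04,"tz":0.0,"roll":0.0,"fingers":1.0},
    {"tx":0.02,"ty":0.04,"tz":0.0,"roll":0.0,"fingers":1.0},
    {"tx":0.02,"ty":0.04,"tz":0.0,"roll":0.0,"fingers":1.0},
    {"tx":0.02,"ty":0.04,"tz":0.0,"roll":0.0,"fingers":1.0},
    {"tx":0.02,"ty":0.04,"tz":0.0,"roll":0.0,"fingers":1.0},
    {"tx":0.02,"ty":0.04,"tz":0.0,"roll":0.0,"fingers":1.0},
    {"tx":0.026,"ty":0.035,"tz":0.0,"roll":0.0,"fingers":1.0},
    {"tx":0.0,"ty":0.0,"tz":0.0,"roll":0.0,"fingers":1.0}
  ]
}}

```text
time_s: 2.1
tcp_pos: [0.5872, 0.2199, 0.2297]
tcp_rot: [0.728, -0.686, -0.0, -0.001]
force: [0.2, 0.1, -0.6]
opening: 0.0001
```

Run:
```python
from h import *
s=read_state(); print(s['time_s'],s['tcp_pos'],s['force'],s['q'])
a=snap('top','t1.png'); b=snap('scene','s1.png')
x=cv2.resize(a[100:230,260:400,::-1],(560,520)); y=cv2.resize(b[150:280,250:380,::-1],None,fx=4,fy=4)
cv2.imwrite('pics/c2.png',cv2.resize(np.hstack([x,y]),(800,385)))
```

```text
2.1 [0.58716248 0.21986323 0.22974266] [ 0.20546994  0.12993291 -0.60173947] [0.24624686 0.35435584 1.39228388 0.0019531  1.39355956 1.75666923]
```

View pics/c2.png

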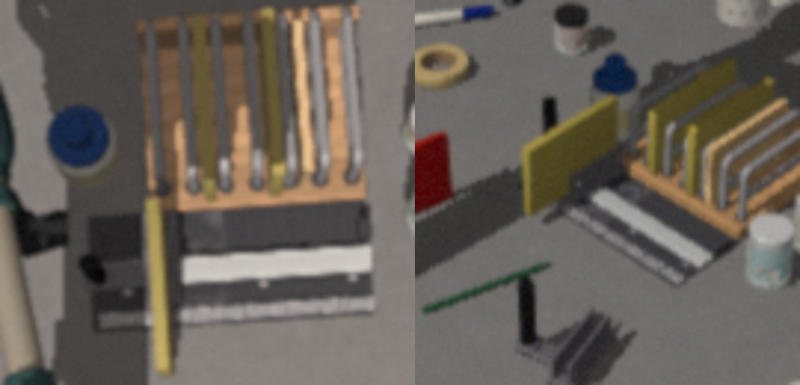

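The left half of the crop (top view) shows the gripper left of the post, with the post at about (93,268). The right half (scene view) shows the board upright and the post clear. I'll descend and approach.

{"api": "apply_moves", "payload": {
  "plan": [
    {"tx":0.0,"ty":0.0,"tz":-0.04,"roll":0.0,"fingers":1.0},
    {"tx":0.0,"ty":0.0,"tz":-0.04,"roll":0.0,"fingers":1.0},
    {"tx":0.0,"ty":0.0,"tz":-0.04,"roll":0.0,"fingers":1.0},
    {"tx":0.0,"ty":0.0,"tz":-0.035,"roll":0.0,"fingers":1.0},
    {"tx":0.001,"ty":-0.015,"tz":0.0,"roll":0.0,"fingers":1.0},
    {"tx":0.0,"ty":-0.005,"tz":0.0,"roll":0.0,"fingers":1.0},
    {"tx":0.0,"ty":-0.003,"tz":0.0,"roll":0.0,"fingers":1.0},
    {"tx":0.0,"ty":-0.003,"tz":0.0,"roll":0.0,"fingers":1.0},
    {"tx":0.0,"ty":0.0,"tz":0.0,"roll":0.0,"fingers":1.0}
  ]
}}

```text
time_s: 3.1
tcp_pos: [0.5869, 0.1891, 0.0783]
tcp_rot: [0.726, -0.687, 0.001, -0.001]
force: [-0.3, 0.0, 0.4]
opening: -0.0
```

{"api": "apply_moves", "payload": {
  "plan": [
    {"tx":0.0001,"ty":-0.002,"tz":0.0,"roll":0.0,"fingers":1.0},
    {"tx":0.0001,"ty":-0.002,"tz":0.0,"roll":0.0,"fingers":1.0},
    {"tx":0.0001,"ty":-0.002,"tz":0.0,"roll":0.0,"fingers":1.0},
    {"tx":0.0001,"ty":-0.002,"tz":0.0,"roll":0.0,"fingers":1.0},
    {"tx":0.0001,"ty":-0.002,"tz":0.0,"roll":0.0,"fingers":1.0},
    {"tx":0.0001,"ty":-0.002,"tz":0.0,"roll":0.0,"fingers":1.0}
  ]
}}

```text
time_s: 3.7
tcp_pos: [0.5863, 0.1774, 0.0763]
tcp_rot: [0.727, -0.687, -0.0, 0.0]
force: [0.3, 1.1, 1.9]
opening: -0.0003
```

```bash
cat > m.py <<'E'
from h import *
import sys
a=snap('top','m_%s.png'%sys.argv[1]); s=read_state()
yaw=np.radians(3.3);c,sn=np.cos(yaw),np.sin(yaw);R=np.array([[c,-sn],[sn,c]]);o=np.array([.660,.017])
h=cv2.cvtColor(a,cv2.COLOR_RGB2HSV)
m=cv2.inRange(h,(22,90,40),(35,255,255)); m[:int(90)]=0; m[230:]=0; m[:,:290]=0;m[:,390:]=0
n,l,st,ce=cv2.connectedComponentsWithStats(m)
for i in range(1,n):
    if st[i,4]>60: print(st[i],(R.T@(onz('top',*ce[i],.12)[:2]-o)).round(4))
print('tcp rack',(R.T@(np.array(s['tcp_pos'])[:2]-o)).round(4),s['tcp_pos'][2].round(4),'F',np.round(s['force'],1),s['time_s'])
E
python3 m.py 1
```

```text
[348 103   8  62 289] [ 0.0737 -0.0159]
[325 105   8  62 204] [0.0732 0.0445]
[314 166   9  60 315] [-0.0805  0.0814]
tcp rack [-0.0644  0.1638] 0.0762 F [-0.1  0.1  0.1] 3.75
```

The filed boards read y = +44.5 and −15.9 mm, against 45 and −15 nominal, so the frame is good. The cradle is moving, at about y = 81 mm. I'll continue past notches 1 and 2.

{"api": "apply_moves", "payload": {
  "plan": [
    {"tx":0.0001,"ty":-0.002,"tz":0.0,"roll":0.0,"fingers":1.0},
    {"tx":0.0001,"ty":-0.002,"tz":0.0,"roll":0.0,"fingers":1.0},
    {"tx":0.0001,"ty":-0.002,"tz":0.0,"roll":0.0,"fingers":1.0},
    {"tx":0.0001,"ty":-0.002,"tz":0.0,"roll":0.0,"fingers":1.0},
    {"tx":0.0001,"ty":-0.002,"tz":0.0,"roll":0.0,"fingers":1.0},
    {"tx":0.0001,"ty":-0.002,"tz":0.0,"roll":0.0,"fingers":1.0},
    {"tx":0.0001,"ty":-0.002,"tz":0.0,"roll":0.0,"fingers":1.0},
    {"tx":0.0001,"ty":-0.002,"tz":0.0,"roll":0.0,"fingers":1.0},
    {"tx":0.0001,"ty":-0.002,"tz":0.0,"roll":0.0,"fingers":1.0},
    {"tx":0.0001,"ty":-0.002,"tz":0.0,"roll":0.0,"fingers":1.0}
  ]
}}

```text
time_s: 4.75
tcp_pos: [0.5872, 0.1571, 0.0763]
tcp_rot: [0.727, -0.687, 0.0, 0.0]
force: [-0.0, 1.6, -0.3]
opening: -0.0002
```

```bash
python3 m.py 2
```

```text
[348 103   8  62 290] [ 0.0743 -0.0158]
[325 105   8  62 207] [0.0682 0.0445]
[322 165   8  61 296] [-0.0823  0.0616]
tcp rack [-0.0646  0.1436] 0.0763 F [ 0.4 -0.1  0.2] 4.8
```

{"api": "apply_moves", "payload": {
  "plan": [
    {"tx":0.0001,"ty":-0.002,"tz":0.0,"roll":0.0,"fingers":1.0},
    {"tx":0.0001,"ty":-0.002,"tz":0.0,"roll":0.0,"fingers":1.0},
    {"tx":0.0001,"ty":-0.002,"tz":0.0,"roll":0.0,"fingers":1.0},
    {"tx":0.0001,"ty":-0.002,"tz":0.0,"roll":0.0,"fingers":1.0},
    {"tx":0.0001,"ty":-0.002,"tz":0.0,"roll":0.0,"fingers":1.0},
    {"tx":0.0001,"ty":-0.002,"tz":0.0,"roll":0.0,"fingers":1.0},
    {"tx":0.0001,"ty":-0.002,"tz":0.0,"roll":0.0,"fingers":1.0},
    {"tx":0.0001,"ty":-0.002,"tz":0.0,"roll":0.0,"fingers":1.0},
    {"tx":0.0001,"ty":-0.002,"tz":0.0,"roll":0.0,"fingers":1.0},
    {"tx":0.0001,"ty":-0.002,"tz":0.0,"roll":0.0,"fingers":1.0},
    {"tx":0.0001,"ty":-0.002,"tz":0.0,"roll":0.0,"fingers":1.0},
    {"tx":0.0001,"ty":-0.002,"tz":0.0,"roll":0.0,"fingers":1.0}
  ]
}}

```text
time_s: 6.0
tcp_pos: [0.5885, 0.1335, 0.0764]
tcp_rot: [0.727, -0.687, 0.0, -0.0]
force: [0.8, 2.1, 0.0]
opening: -0.0001
```

```bash
python3 m.py 3
```

```text
[348 103   8  62 285] [ 0.0732 -0.0158]
[325 105  14 120 488] [-0.0157  0.0411]
tcp rack [-0.0647  0.1197] 0.0764 F [ 0.7 -0.5  0.6] 6.05
```

{"api": "apply_moves", "payload": {
  "plan": [
    {"tx":0.0001,"ty":-0.002,"tz":0.0,"roll":0.0,"fingers":1.0},
    {"tx":0.0001,"ty":-0.002,"tz":0.0,"roll":0.0,"fingers":1.0},
    {"tx":0.0001,"ty":-0.002,"tz":0.0,"roll":0.0,"fingers":1.0},
    {"tx":0.0001,"ty":-0.002,"tz":0.0,"roll":0.0,"fingers":1.0},
    {"tx":0.0001,"ty":-0.002,"tz":0.0,"roll":0.0,"fingers":1.0},
    {"tx":0.0001,"ty":-0.002,"tz":0.0,"roll":0.0,"fingers":1.0},
    {"tx":0.0001,"ty":-0.002,"tz":0.0,"roll":0.0,"fingers":1.0},
    {"tx":0.0001,"ty":-0.002,"tz":0.0,"roll":0.0,"fingers":1.0},
    {"tx":0.0001,"ty":-0.002,"tz":0.0,"roll":0.0,"fingers":1.0}
  ]
}}

```text
time_s: 6.95
tcp_pos: [0.5894, 0.1152, 0.0763]
tcp_rot: [0.727, -0.687, 0.0, 0.0]
force: [0.6, 1.5, 0.1]
opening: -0.0004
```

```bash
sed -i 's/m\[230:\]=0/m[230:]=0; m[166:168]=0/' m.py; python3 m.py 4
```

```text
[348 103   8  62 290] [ 0.0731 -0.0157]
[325 105   7  47 143] [0.0962 0.0445]
[338 168   8  57 283] [-0.0849  0.0207]
tcp rack [-0.0649  0.1017] 0.0763 F [-0.1  0.4 -0.2] 7.0
```

{"api": "apply_moves", "payload": {
  "plan": [
    {"tx":0.0001,"ty":-0.001,"tz":0.0,"roll":0.0,"fingers":1.0},
    {"tx":0.0001,"ty":-0.001,"tz":0.0,"roll":0.0,"fingers":1.0},
    {"tx":0.0,"ty":-0.001,"tz":0.0,"roll":0.0,"fingers":1.0}
  ]
}}

```text
time_s: 7.3
tcp_pos: [0.5894, 0.1123, 0.0763]
tcp_rot: [0.727, -0.687, -0.0, 0.0]
force: [0.5, 1.2, 0.0]
opening: 0.0002
```

```bash
python3 m.py 5
```

```text
[348 103   8  62 290] [ 0.0733 -0.0157]
[325 105   6  43 119] [0.1032 0.0443]
[339 168   8  57 289] [-0.0842  0.0178]
tcp rack [-0.0649  0.0989] 0.0763 F [-0.7 -0.3  0.1] 7.35
```

{"api": "apply_moves", "payload": {
  "plan": [
    {"tx":0.0,"ty":-0.001,"tz":0.0,"roll":0.0,"fingers":1.0}
  ]
}}

```text
time_s: 7.45
tcp_pos: [0.5895, 0.1113, 0.0763]
tcp_rot: [0.727, -0.687, 0.0, 0.0]
force: [0.2, 0.7, -0.3]
opening: 0.0003
```

```bash
python3 m.py 6
```

```text
[348 103   8  62 294] [ 0.0734 -0.0158]
[325 105   6  43 120] [0.1045 0.0444]
[339 168   9  57 285] [-0.0828  0.0168]
tcp rack [-0.0649  0.098 ] 0.0763 F [-0.   0.2  0.5] 7.5
```

{"api": "apply_moves", "payload": {
  "plan": [
    {"tx":0.0,"ty":-0.0005,"tz":0.0,"roll":0.0,"fingers":1.0},
    {"tx":0.0,"ty":-0.0005,"tz":0.0,"roll":0.0,"fingers":1.0}
  ]
}}

```text
time_s: 7.7
tcp_pos: [0.5896, 0.1103, 0.0763]
tcp_rot: [0.727, -0.687, 0.0, 0.0]
force: [-0.1, 0.8, 0.4]
opening: -0.0
```

```bash
python3 m.py 7
```

```text
[348 103   8  62 286] [ 0.0729 -0.0157]
[325 105   6  42 120] [0.1076 0.0444]
[340 168   8  57 287] [-0.0854  0.0158]
tcp rack [-0.065   0.0971] 0.0763 F [-0.  -0.  -0.3] 7.75
```

{"api": "apply_moves", "payload": {
  "plan": [
    {"tx":0.0,"ty":-0.0005,"tz":0.0,"roll":0.0,"fingers":1.0}
  ]
}}

```text
time_s: 7.85
tcp_pos: [0.5896, 0.1098, 0.0763]
tcp_rot: [0.727, -0.687, 0.0, 0.0]
force: [0.4, 0.1, -0.5]
opening: -0.0001
```

```bash
python3 m.py 8
```

```text
[348 103   8  62 293] [ 0.0747 -0.0158]
[325 105   6  40 117] [0.1089 0.0445]
[340 168   8  57 287] [-0.0847  0.0154]
tcp rack [-0.065   0.0966] 0.0763 F [ 0.9  0.1 -0.2] 7.9
```

{"api": "apply_moves", "payload": {
  "plan": [
    {"tx":0.0,"ty":-0.0005,"tz":0.0,"roll":0.0,"fingers":1.0}
  ]
}}

```text
time_s: 8.0
tcp_pos: [0.5895, 0.1093, 0.0763]
tcp_rot: [0.727, -0.687, 0.0, 0.0]
force: [-0.6, 0.2, -0.2]
opening: 0.0001
```

{"api": "apply_moves", "payload": {
  "plan": [
    {"tx":0.0,"ty":-0.0005,"tz":0.0,"roll":0.0,"fingers":1.0}
  ]
}}

```text
time_s: 8.1
tcp_pos: [0.5896, 0.1088, 0.0763]
tcp_rot: [0.727, -0.687, 0.0, 0.0]
force: [-0.1, 0.3, -0.2]
opening: 0.0003
```

```bash
python3 m.py 9
```

```text
[348 103   8  62 294] [ 0.0744 -0.0157]
[325 105   6  36 109] [0.112  0.0443]
[340 168   8  57 286] [-0.0834  0.0145]
tcp rack [-0.065   0.0957] 0.0763 F [0.7 0.2 0.3] 8.15
```

{"api": "apply_moves", "payload": {
  "plan": [
    {"tx":0.0,"ty":-0.0005,"tz":0.0,"roll":0.0,"fingers":1.0},
    {"tx":0.0,"ty":0.0,"tz":0.0,"roll":0.0,"fingers":1.0}
  ]
}}

```text
time_s: 8.35
tcp_pos: [0.5896, 0.1084, 0.0763]
tcp_rot: [0.727, -0.687, 0.0, -0.0]
force: [0.4, 0.3, -0.6]
opening: -0.0004
```

```bash
python3 m.py 10
```

```text
[348 103   8  62 290] [ 0.0741 -0.0158]
[325 105   6  38 113] [0.1106 0.0447]
[340 168   9  57 294] [-0.0849  0.0139]
tcp rack [-0.065   0.0953] 0.0763 F [-0.   1.1 -0. ] 8.4
```

{"api": "apply_moves", "payload": {
  "plan": [
    {"tx":0.0,"ty":-0.0005,"tz":0.0,"roll":0.0,"fingers":1.0}
  ]
}}

```text
time_s: 8.5
tcp_pos: [0.5896, 0.108, 0.0763]
tcp_rot: [0.727, -0.687, -0.0, -0.0]
force: [0.0, 0.9, -0.4]
opening: -0.0001
```

```bash
python3 m.py 11
```

```text
[348 103   8  62 288] [ 0.0736 -0.0158]
[325 105   6  36 109] [0.1108 0.0445]
[340 168   9  57 290] [-0.085   0.0136]
tcp rack [-0.0651  0.0949] 0.0763 F [0.2 1.5 0.1] 8.55
```

The force fell and then rose as it passed the centre, and the board reads y ≈ 14 mm, so it is in notch 3. I'll back off and check.

{"api": "apply_moves", "payload": {
  "plan": [
    {"tx":0.0,"ty":0.002,"tz":0.0,"roll":0.0,"fingers":1.0},
    {"tx":0.0,"ty":0.006,"tz":0.0,"roll":0.0,"fingers":1.0},
    {"tx":0.0,"ty":0.012,"tz":0.0,"roll":0.0,"fingers":1.0},
    {"tx":0.0,"ty":0.0,"tz":0.03,"roll":0.0,"fingers":1.0},
    {"tx":0.0,"ty":0.0,"tz":0.045,"roll":0.0,"fingers":1.0},
    {"tx":0.0,"ty":0.0,"tz":0.045,"roll":0.0,"fingers":1.0},
    {"tx":0.0,"ty":0.0,"tz":0.03,"roll":0.0,"fingers":1.0}
  ]
}}

```text
time_s: 9.25
tcp_pos: [0.5905, 0.1291, 0.2299]
tcp_rot: [0.727, -0.687, 0.001, -0.002]
force: [1.0, -0.5, 0.4]
opening: -0.0001
```

```bash
python3 m.py 12
python3 - <<'E'
from h import *
a=cv2.imread('pics/m_12.png'); cv2.imwrite('pics/c3.png',cv2.resize(a[95:235,270:420],None,fx=4,fy=4,interpolation=cv2.INTER_CUBIC))
E
```

```text
[348 103   8  62 277] [ 0.0758 -0.0158]
[325 105   8  61 186] [0.0746 0.0443]
[340 168   9  57 290] [-0.0848  0.0138]
tcp rack [-0.0605  0.116 ] 0.2347 F [1.8 0.3 3.4] 9.3
```

View pics/c3.png

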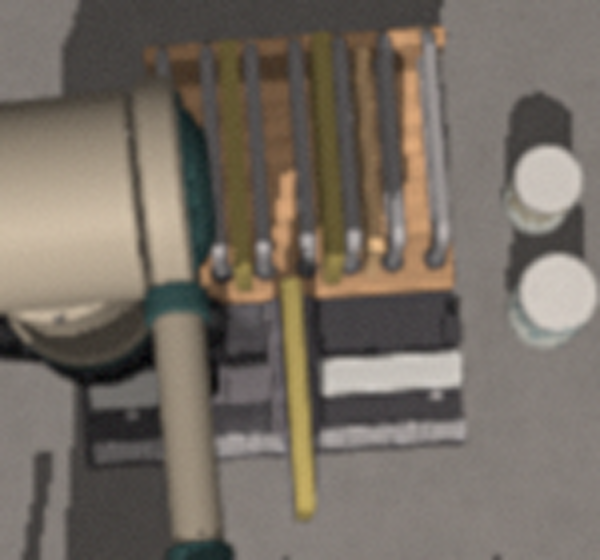

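Board is in line with gap 3. It lies between hoops 3 and 4, with its far end at (290,280) and its near end at (305,517). I'll go behind its near end.

{"api": "apply_moves", "payload": {
  "plan": [
    {"tx":-0.027,"ty":-0.022,"tz":0.0,"roll":0.0,"fingers":1.0},
    {"tx":-0.027,"ty":-0.022,"tz":0.0,"roll":0.0,"fingers":1.0},
    {"tx":-0.027,"ty":-0.022,"tz":0.0,"roll":0.0,"fingers":1.0},
    {"tx":-0.027,"ty":-0.022,"tz":0.0,"roll":0.0,"fingers":1.0},
    {"tx":-0.028,"ty":-0.021,"tz":0.0,"roll":0.0,"fingers":1.0},
    {"tx":0.0,"ty":0.0,"tz":-0.04,"roll":0.0,"fingers":1.0},
    {"tx":0.0,"ty":0.0,"tz":-0.04,"roll":0.0,"fingers":1.0},
    {"tx":0.0,"ty":0.0,"tz":-0.04,"roll":0.0,"fingers":1.0},
    {"tx":0.0,"ty":0.0,"tz":-0.04,"roll":0.0,"fingers":1.0},
    {"tx":0.0,"ty":0.0,"tz":-0.005,"roll":0.0,"fingers":1.0},
    {"tx":0.0,"ty":0.0,"tz":0.0,"roll":0.0,"fingers":1.0}
  ]
}}

```text
time_s: 10.4
tcp_pos: [0.4531, 0.0194, 0.0609]
tcp_rot: [0.727, -0.687, -0.001, 0.001]
force: [0.4, 0.0, 0.8]
opening: -0.0001
```

```bash
python3 m.py 13
python3 - <<'E'
from h import *
c=onz('top',270+305/4,95+517/4,.12); print(c)
b=snap('scene','s2.png');cv2.imwrite('pics/c4.png',cv2.resize(b[150:290,240:400,::-1],None,fx=4,fy=4,interpolation=cv2.INTER_CUBIC))
E
```

```text
[348 103   8  62 283] [ 0.0777 -0.0157]
[325 105   8  61 191] [0.0758 0.0444]
[341 168   7  50 222] [-0.0762  0.0142]
tcp rack [-0.205  0.014] 0.0621 F [1.2 0.7 0.3] 10.45
[0.50083046 0.02141922 0.12      ]
```

View pics/c4.png

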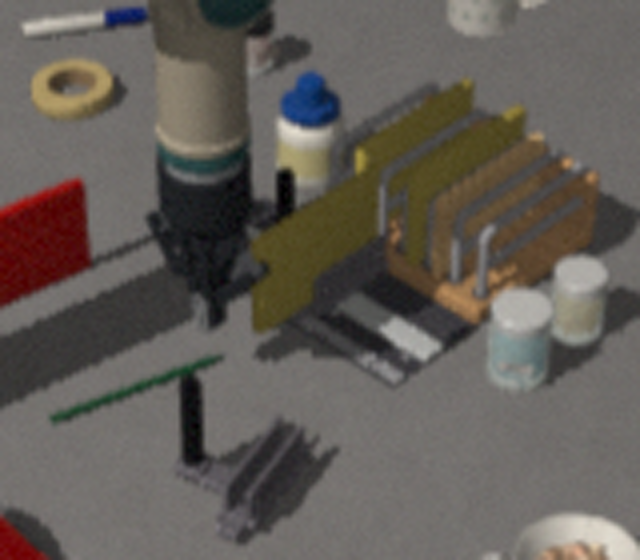

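The closed fingertips at (208,320) are behind the board's near end at (255,290) and in line with it. The gap is about 35 mm. I'll advance along the rack's x axis.

{"api": "apply_moves", "payload": {
  "plan": [
    {"tx":0.01,"ty":0.0006,"tz":0.003,"roll":0.0,"fingers":1.0},
    {"tx":0.01,"ty":0.0006,"tz":0.0,"roll":0.0,"fingers":1.0},
    {"tx":0.006,"ty":0.0003,"tz":0.0,"roll":0.0,"fingers":1.0},
    {"tx":0.003,"ty":0.0002,"tz":0.0,"roll":0.0,"fingers":1.0},
    {"tx":0.003,"ty":0.0002,"tz":0.0,"roll":0.0,"fingers":1.0},
    {"tx":0.003,"ty":0.0002,"tz":0.0,"roll":0.0,"fingers":1.0},
    {"tx":0.003,"ty":0.0002,"tz":0.0,"roll":0.0,"fingers":1.0},
    {"tx":0.003,"ty":0.0002,"tz":0.0,"roll":0.0,"fingers":1.0},
    {"tx":0.003,"ty":0.0002,"tz":0.0,"roll":0.0,"fingers":1.0}
  ]
}}

```text
time_s: 11.4
tcp_pos: [0.4968, 0.0216, 0.0641]
tcp_rot: [0.727, -0.687, -0.001, 0.001]
force: [-1.1, 0.5, 0.6]
opening: 0.0001
```

```bash
python3 m.py 14
```

```text
[348 103   8  62 273] [ 0.0759 -0.0158]
[325 105   8  61 198] [0.0735 0.0443]
[340 168   7  26 117] [-0.0466  0.0144]
tcp rack [-0.1617  0.0139] 0.0642 F [ 0.3 -0.3 -0.5] 11.45
```

{"api": "apply_moves", "payload": {
  "plan": [
    {"tx":0.004,"ty":0.0002,"tz":0.0,"roll":0.0,"fingers":1.0},
    {"tx":0.004,"ty":0.0002,"tz":0.0,"roll":0.0,"fingers":1.0},
    {"tx":0.004,"ty":0.0002,"tz":0.0,"roll":0.0,"fingers":1.0},
    {"tx":0.004,"ty":0.0003,"tz":0.0,"roll":0.0,"fingers":1.0},
    {"tx":0.004,"ty":0.0002,"tz":0.0,"roll":0.0,"fingers":1.0},
    {"tx":0.004,"ty":0.0002,"tz":0.0,"roll":0.0,"fingers":1.0},
    {"tx":0.004,"ty":0.0003,"tz":0.0,"roll":0.0,"fingers":1.0},
    {"tx":0.004,"ty":0.0002,"tz":0.0,"roll":0.0,"fingers":1.0},
    {"tx":0.004,"ty":0.0002,"tz":0.0,"roll":0.0,"fingers":1.0},
    {"tx":0.004,"ty":0.0003,"tz":0.0,"roll":0.0,"fingers":1.0}
  ]
}}

```text
time_s: 12.45
tcp_pos: [0.5378, 0.0239, 0.0643]
tcp_rot: [0.727, -0.687, -0.0, 0.0]
force: [-1.8, -0.2, 0.8]
opening: 0.0005
```

```bash
sed -i 's/ m\[166:168\]=0//' m.py; python3 m.py 15;  python3 - <<'E'
from h import *
a=cv2.imread('pics/m_15.png'); b=snap('scene','s3.png')[:,:,::-1]
cv2.imwrite('pics/c5.png',np.hstack([cv2.resize(a[95:235,280:400],(400,466)),cv2.resize(b[150:280,270:390],(400,466))]))
E
```

```text
File "m.py", line 6
    m=cv2.inRange(h,(22,90,40),(35,255,255)); m[:int(90)]=0; m[230:]=0;; m[:,:290]=0;m[:,390:]=0
                                                                       ^
SyntaxError: invalid syntax
[ WARN:0@0.019] global loadsave.cpp:275 findDecoder imread_('pics/m_15.png'): can't open/read file: check file path/integrity
Traceback (most recent call last):
TypeError: 'NoneType' object is not subscriptable
```

```bash
sed -i 's/;;/;/' m.py; python3 m.py 15;  python3 - <<'E'
from h import *
a=cv2.imread('pics/m_15.png'); b=snap('scene','s3.png')[:,:,::-1]
cv2.imwrite('pics/c5.png',np.hstack([cv2.resize(a[95:235,280:400],(400,466)),cv2.resize(b[150:280,270:390],(400,466))]))
E
```

```text
[348 103   8  62 282] [ 0.0755 -0.0157]
[325 105   8  62 199] [0.0736 0.0444]
[339 148   6  24  92] [0.0072 0.0165]
tcp rack [-0.1208  0.0138] 0.0644 F [ 0.   1.8 -0. ] 12.55
```

View pics/c5.png

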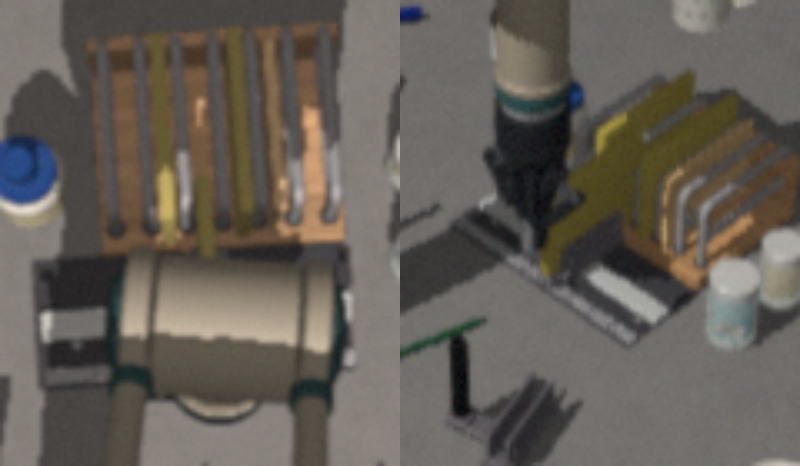

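The left crop shows the board's leading end entering gap 3 at (205,180)–(205,255), and the right crop shows it upright. I'll continue.

{"api": "apply_moves", "payload": {
  "plan": [
    {"tx":0.004,"ty":0.0002,"tz":0.0,"roll":0.0,"fingers":1.0},
    {"tx":0.004,"ty":0.0002,"tz":0.0,"roll":0.0,"fingers":1.0},
    {"tx":0.004,"ty":0.0003,"tz":0.0,"roll":0.0,"fingers":1.0},
    {"tx":0.004,"ty":0.0002,"tz":0.0,"roll":0.0,"fingers":1.0},
    {"tx":0.004,"ty":0.0002,"tz":0.0,"roll":0.0,"fingers":1.0},
    {"tx":0.004,"ty":0.0003,"tz":0.0,"roll":0.0,"fingers":1.0},
    {"tx":0.004,"ty":0.0002,"tz":0.0,"roll":0.0,"fingers":1.0},
    {"tx":0.004,"ty":0.0002,"tz":0.0,"roll":0.0,"fingers":1.0},
    {"tx":0.004,"ty":0.0003,"tz":0.0,"roll":0.0,"fingers":1.0},
    {"tx":0.004,"ty":0.0002,"tz":0.0,"roll":0.0,"fingers":1.0}
  ]
}}

```text
time_s: 13.6
tcp_pos: [0.5779, 0.0262, 0.0643]
tcp_rot: [0.727, -0.687, -0.0, 0.0]
force: [-1.2, 0.4, -0.5]
opening: -0.0003
```

```bash
python3 m.py 16
```

```text
[348 103   8  49 222] [ 0.0912 -0.0159]
[325 105   7  46 151] [0.0929 0.0447]
[337 134   5  18  65] [0.055  0.0185]
tcp rack [-0.0805  0.0138] 0.0644 F [-0.2 -0.4  0.5] 13.65
```

{"api": "apply_moves", "payload": {
  "plan": [
    {"tx":0.004,"ty":0.0002,"tz":0.0,"roll":0.0,"fingers":1.0},
    {"tx":0.004,"ty":0.0002,"tz":0.0,"roll":0.0,"fingers":1.0},
    {"tx":0.004,"ty":0.0003,"tz":0.0,"roll":0.0,"fingers":1.0},
    {"tx":0.004,"ty":0.0002,"tz":0.0,"roll":0.0,"fingers":1.0},
    {"tx":0.004,"ty":0.0002,"tz":0.0,"roll":0.0,"fingers":1.0},
    {"tx":0.004,"ty":0.0003,"tz":0.0,"roll":0.0,"fingers":1.0}
  ]
}}

```text
time_s: 14.25
tcp_pos: [0.6019, 0.0276, 0.0643]
tcp_rot: [0.727, -0.687, 0.0, 0.0]
force: [-1.4, 0.9, 0.3]
opening: -0.0001
```

```bash
python3 m.py 17
```

```text
[348 103   7  37 165] [ 0.108  -0.0159]
[325 105   6  34 106] [0.1132 0.0447]
tcp rack [-0.0564  0.0138] 0.0644 F [ 0.2 -0.6 -0.3] 14.3
```

{"api": "apply_moves", "payload": {
  "plan": [
    {"tx":0.004,"ty":0.0002,"tz":0.0,"roll":0.0,"fingers":1.0},
    {"tx":0.004,"ty":0.0002,"tz":0.0,"roll":0.0,"fingers":1.0},
    {"tx":0.004,"ty":0.0003,"tz":0.0,"roll":0.0,"fingers":1.0},
    {"tx":0.004,"ty":0.0002,"tz":0.0,"roll":0.0,"fingers":1.0},
    {"tx":0.004,"ty":0.0002,"tz":0.0,"roll":0.0,"fingers":1.0},
    {"tx":0.004,"ty":0.0003,"tz":0.0,"roll":0.0,"fingers":1.0},
    {"tx":0.004,"ty":0.0002,"tz":0.0,"roll":0.0,"fingers":1.0},
    {"tx":0.004,"ty":0.0002,"tz":0.0,"roll":0.0,"fingers":1.0},
    {"tx":0.004,"ty":0.0003,"tz":0.0,"roll":0.0,"fingers":1.0},
    {"tx":0.003,"ty":0.0002,"tz":0.0,"roll":0.0,"fingers":1.0}
  ]
}}

```text
time_s: 15.3
tcp_pos: [0.641, 0.0299, 0.0643]
tcp_rot: [0.727, -0.687, 0.0, -0.0]
force: [-1.1, -0.7, -0.7]
opening: 0.0
```

{"api": "apply_moves", "payload": {
  "plan": [
    {"tx":0.001,"ty":0.0001,"tz":0.0,"roll":0.0,"fingers":1.0},
    {"tx":0.001,"ty":0.0,"tz":0.0,"roll":0.0,"fingers":1.0},
    {"tx":0.001,"ty":0.0001,"tz":0.0,"roll":0.0,"fingers":1.0}
  ]
}}

```text
time_s: 15.6
tcp_pos: [0.6434, 0.0301, 0.0643]
tcp_rot: [0.727, -0.687, -0.0, 0.0]
force: [0.1, -0.4, 0.4]
opening: -0.0001
```

```bash
python3 m.py 18;  python3 - <<'E'
from h import *
a=cv2.imread('pics/m_18.png'); b=snap('scene','s4.png')[:,:,::-1]
cv2.imwrite('pics/c6.png',np.hstack([cv2.resize(a[80:220,280:400],(400,466)),cv2.resize(b[150:280,270:390],(400,466))]))
E
```

```text
[348 103   5  15  62] [ 0.1373 -0.016 ]
tcp rack [-0.0155  0.014 ] 0.0643 F [-0.4 -0.1 -0.7] 15.65
```

View pics/c6.png

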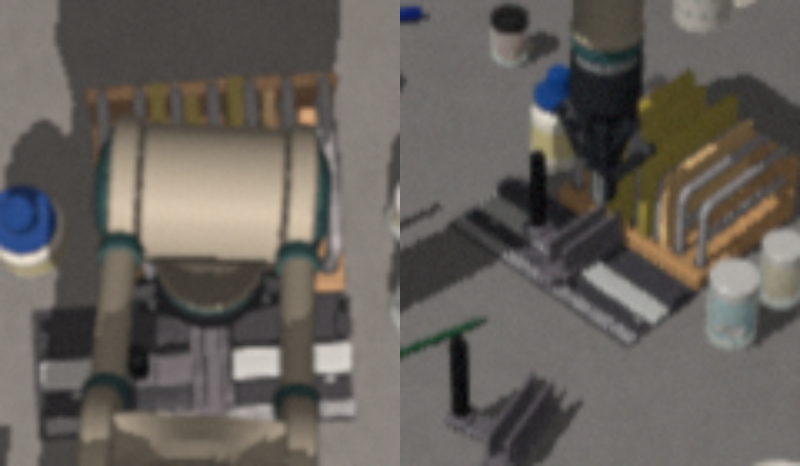

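The cradle is empty and the board is almost in, with the fingers at (600,190) in the right crop. I'll take the last millimetres slowly until the stop is felt.

{"api": "apply_moves", "payload": {
  "plan": [
    {"tx":0.001,"ty":0.0001,"tz":0.0,"roll":0.0,"fingers":1.0},
    {"tx":0.001,"ty":0.0,"tz":0.0,"roll":0.0,"fingers":1.0},
    {"tx":0.001,"ty":0.0001,"tz":0.0,"roll":0.0,"fingers":1.0},
    {"tx":0.001,"ty":0.0,"tz":0.0,"roll":0.0,"fingers":1.0},
    {"tx":0.001,"ty":0.0001,"tz":0.0,"roll":0.0,"fingers":1.0},
    {"tx":0.001,"ty":0.0,"tz":0.0,"roll":0.0,"fingers":1.0}
  ]
}}

```text
time_s: 16.3
tcp_pos: [0.6497, 0.0304, 0.0643]
tcp_rot: [0.727, -0.687, 0.0, 0.0]
force: [-0.9, -0.6, 0.3]
opening: -0.0002
```

{"api": "apply_moves", "payload": {
  "plan": [
    {"tx":0.001,"ty":0.0001,"tz":0.0,"roll":0.0,"fingers":1.0}
  ]
}}

```text
time_s: 16.4
tcp_pos: [0.6507, 0.0305, 0.0643]
tcp_rot: [0.727, -0.687, 0.0, 0.0]
force: [-0.7, -0.3, -0.3]
opening: 0.0003
```

{"api": "apply_moves", "payload": {
  "plan": [
    {"tx":0.001,"ty":0.0001,"tz":0.0,"roll":0.0,"fingers":1.0}
  ]
}}

```text
time_s: 16.5
tcp_pos: [0.6517, 0.0306, 0.0643]
tcp_rot: [0.727, -0.687, 0.0, 0.0]
force: [-1.9, -0.9, -0.3]
opening: 0.0005
```

Rack x of the tool is about −7 mm. I'll keep going in single steps.

{"api": "apply_moves", "payload": {
  "plan": [
    {"tx":0.001,"ty":0.0,"tz":0.0,"roll":0.0,"fingers":1.0}
  ]
}}

```text
time_s: 16.6
tcp_pos: [0.6527, 0.0306, 0.0643]
tcp_rot: [0.727, -0.687, 0.0, 0.0]
force: [-1.5, -0.1, 0.4]
opening: -0.0002
```

{"api": "apply_moves", "payload": {
  "plan": [
    {"tx":0.0007,"ty":0.0,"tz":0.0,"roll":0.0,"fingers":1.0}
  ]
}}

```text
time_s: 16.7
tcp_pos: [0.6534, 0.0306, 0.0643]
tcp_rot: [0.727, -0.687, 0.0, 0.0]
force: [-1.0, -0.1, -0.4]
opening: -0.0002
```

{"api": "apply_moves", "payload": {
  "plan": [
    {"tx":0.0007,"ty":0.0,"tz":0.0,"roll":0.0,"fingers":1.0}
  ]
}}

```text
time_s: 16.8
tcp_pos: [0.654, 0.0306, 0.0643]
tcp_rot: [0.727, -0.687, 0.0, 0.0]
force: [-0.1, -0.2, -0.1]
opening: -0.0001
```

{"api": "apply_moves", "payload": {
  "plan": [
    {"tx":0.0007,"ty":0.0,"tz":0.0,"roll":0.0,"fingers":1.0}
  ]
}}

```text
time_s: 16.9
tcp_pos: [0.6547, 0.0306, 0.0643]
tcp_rot: [0.727, -0.687, 0.0, 0.0]
force: [-0.2, -0.3, -0.4]
opening: 0.0001
```

{"api": "apply_moves", "payload": {
  "plan": [
    {"tx":0.0007,"ty":0.0,"tz":0.0,"roll":0.0,"fingers":1.0}
  ]
}}

```text
time_s: 17.0
tcp_pos: [0.6554, 0.0306, 0.0643]
tcp_rot: [0.727, -0.687, -0.0, 0.0]
force: [-2.4, -0.4, 0.1]
opening: 0.0
```

{"api": "apply_moves", "payload": {
  "plan": [
    {"tx":0.0007,"ty":0.0,"tz":0.0,"roll":0.0,"fingers":1.0}
  ]
}}

```text
time_s: 17.1
tcp_pos: [0.6553, 0.0306, 0.0643]
tcp_rot: [0.727, -0.687, -0.001, 0.001]
force: [-2.8, -1.0, 1.9]
opening: 0.0
```

The tool stopped advancing at x = 0.655 and the force rose, so the board is against the stop. I'll hold briefly, withdraw straight back and rise.

{"api": "apply_moves", "payload": {
  "plan": [
    {"tx":0.0005,"ty":0.0,"tz":0.0,"roll":0.0,"fingers":1.0},
    {"tx":0.0,"ty":0.0,"tz":0.0,"roll":0.0,"fingers":1.0},
    {"tx":0.0,"ty":0.0,"tz":0.0,"roll":0.0,"fingers":1.0}
  ]
}}

```text
time_s: 17.4
tcp_pos: [0.6563, 0.0306, 0.0643]
tcp_rot: [0.727, -0.687, -0.0, 0.0]
force: [-3.4, 0.0, 0.8]
opening: -0.0002
```

{"api": "apply_moves", "payload": {
  "plan": [
    {"tx":-0.003,"ty":0.0,"tz":0.0,"roll":0.0,"fingers":1.0},
    {"tx":-0.01,"ty":-0.0006,"tz":0.0,"roll":0.0,"fingers":1.0},
    {"tx":-0.02,"ty":-0.001,"tz":0.0,"roll":0.0,"fingers":1.0},
    {"tx":-0.02,"ty":-0.001,"tz":0.02,"roll":0.0,"fingers":1.0},
    {"tx":-0.02,"ty":-0.001,"tz":0.04,"roll":0.0,"fingers":1.0},
    {"tx":-0.03,"ty":0.0,"tz":0.035,"roll":0.0,"fingers":1.0},
    {"tx":-0.03,"ty":0.0,"tz":0.035,"roll":0.0,"fingers":1.0},
    {"tx":-0.045,"ty":0.0,"tz":0.02,"roll":0.0,"fingers":1.0},
    {"tx":-0.045,"ty":0.0,"tz":0.0,"roll":0.0,"fingers":1.0},
    {"tx":0.0,"ty":0.0,"tz":0.0,"roll":0.0,"fingers":1.0}
  ]
}}

```text
time_s: 18.4
tcp_pos: [0.4269, 0.0276, 0.2147]
tcp_rot: [0.727, -0.687, -0.001, 0.001]
force: [-0.7, 0.6, -0.4]
opening: -0.0001
```

```bash
python3 m.py 19;  python3 - <<'E'
from h import *
a=cv2.imread('pics/m_19.png'); b=snap('scene','s5.png')[:,:,::-1]
cv2.imwrite('pics/c7.png',np.hstack([cv2.resize(a[80:220,280:400],(400,466)),cv2.resize(b[150:280,270:390],(400,466))]))
E
```

```text
[348 103   8  62 274] [ 0.0758 -0.0158]
[325 104   7  63 226] [0.0808 0.0447]
[335 104  10  61 240] [0.076  0.0159]
tcp rack [-0.2284  0.0235] 0.2149 F [ 0.   0.2 -0.3] 18.45
```

View pics/c7.png

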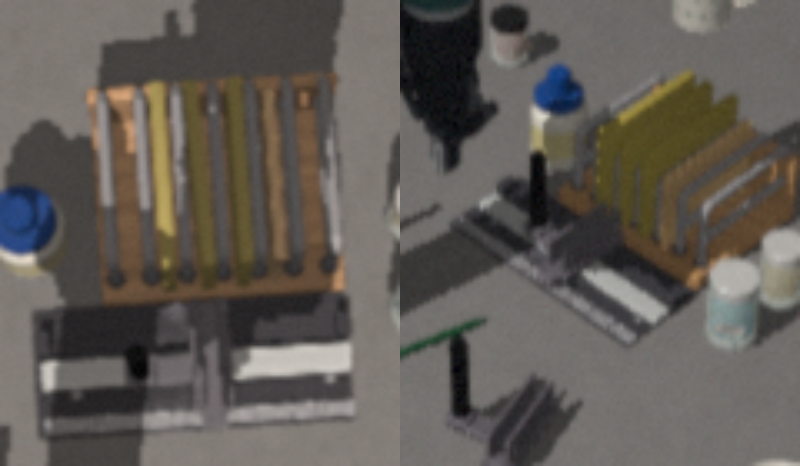

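The board stands in gap 3, with its ends level with the filed boards (rows 104–165 against 103–165). Its yaw is about 1–2° off, and with 20 mm of clearance the hoops hold it to about 0.06 rad. The robot is clear, so I'll hand in.

```bash
python3 -c "
from rig import *
print(close_job())"
```

```text
the job is handed in; nothing more can be done
None
```

I ran the cradle right along the rail by its post, past notches 1 and 2, and into the notch opposite gap 3. I then pushed the board with closed fingertips until the back stop was felt, withdrew and handed in at about 18.5 s of the 54 s.

- **Cradle:** before the push, the top camera put the board at rack y ≈ 14.5 mm after correcting a 0.7 mm bias seen on the filed boards. The click into the notch showed as the push force falling and then rising again. I did not see it directly.
- **Board:** its centre measures about rack x = 76, y = 16 mm. Its ends line up with the filed boards. Nominal home is x = 81, but the filed boards read 76–81 with the same method, so the 5 mm difference is within measurement error. It looks turned 1–2° in the gap, by eye only, which is well inside the 0.1 rad limit.
- **Forces:** readings at the end of each call peaked at 3.4 N, while pressing against the stop. Forces within a call were not logged.
- **Other objects:** the filed boards read the same before and after in y. In the last view the panel, glue pot and jars looked unmoved. The dish, nippers, tweezers and tape roll were not rechecked, but the arm stayed well above them. The robot was clear of everything at the end.

No check failed.

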